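# Strip the juicer: basket on the hook, spindle cap off

## Task

Strip the juicer for washing: first hang the strainer basket by its arched handle on the hook of the stand and let go of it, then unscrew the winged cap from the juicer's spindle. Nobody remembers whether its thread is right- or left-handed, so try it one way and, if it stops dead, the other; turn it the way it loosens until it is free, and only then lift it off. Finish while holding the cap still and upright in the gripper, about 10 cm above where it sat, and leave everything else on the table where it is.

Things in the scene. Friction and masses are not known exactly. Their poses are not given: they have to be found in the camera images.
- juicer: Juicer drive base, a fixed steel box 280 (its x) by 200 mm (its y), deck 130 mm high. Origin on the table, on the vertical spindle axis; the box reaches 90 mm to -x and 190 mm to +x of it. A control tower 170 mm wide, front face 100 mm to +x of the axis, rises to 200 mm.
- seat (a point): Point on the spindle axis, 140 mm above the table: top of a round aluminium disc 150 mm across, the seat of the cap. The spindle neck inside the cap stands 20 mm above it.
- cap: Grey winged screw cap on the spindle, 56 mm across, about 120 g. Origin on its axis, level with the seat while it sits; z up. Tight at the start, its x along the juicer's x within 0.05 rad. Coarse lug thread, hidden hand, differs from run to run. It turns with under 0.2 N m and does not rise as it turns (2 mm play up and sideways). Wing: see cap_wing; turning: see cap_top.
- cap_wing (a point): Middle of the cap's straight wing grip, 37 mm above the cap's origin. The wing stands on the cap's top along the cap's x: 52 mm long (x), 12 mm thick (y), from 26 to 48 mm above the origin.
- cap_top (a point): Centre of the cap's flat top, 26 mm above its origin. Turning from the start: the tightening way meets a hard stop after 0.05 to 0.2 rad; the loosening way (clockwise or anticlockwise from above) turns freely to a hard stop at about 1.3 rad. Lugs hold the cap down until it is turned by 0.86 rad; from there to the stop (best about 1.1) it lifts straight off.
- basket: Plain metal strainer basket standing on the table: round, 72 mm wide at the foot and 84 mm at the rim, 60 mm high, about 250 g, open at the top, with a stiff arched handle. Origin at the centre of its underside, z up. The handle stands in the basket's yz plane: uprights at y = +-55 mm, joined by a straight round bar 10 mm thick along the basket's y, its axis 135 mm above the underside.
- basket_bar (a point): Middle of the axis of the basket's handle bar, 135 mm above the basket's underside.
- stand: Fixed steel hook stand. Origin on the table under the post (12 mm thick, 205 mm high). A base plate 12 mm thick reaches 95 mm to its -x, 55 mm to +x and 60 mm to either side. From the post a round hook arm 8 mm thick runs level 100 mm along the stand's own -x at 200 mm height (its axis), then turns up, ending at 226 mm.
- hook_rest (a point): Point on the axis of the hook arm, 200 mm high, 72 mm from the post and 28 mm short of the upturned end: where the basket's bar is to lie across it (bar axis 209 mm high when it rests), with room for the basket before the post.
- hook_tip (a point): Top of the upturned end of the hook, 226 mm above the table, 100 mm from the post along the stand's -x.
- cup: Bystander: white plastic cup 70 mm wide, 90 mm high; origin at the centre of its underside.
- jar: Bystander: amber glass jar 64 mm wide, 110 mm high; origin at the centre of its underside.
- bowl: Bystander: white bowl 120 mm wide, 50 mm high; origin at the centre of its underside.
- can: Bystander: food can 66 mm wide, 100 mm high; origin at the centre of its underside.
- spatula: Bystander: spatula lying along its x, under 50 mm high; origin at its underside.
- spoon: Bystander: wooden-handled spoon lying along its x, under 50 mm high; origin at its underside.
Things that resemble listed ones, but are neither listed nor needed, are in the scene too. Of the things that look like the cap, the larger one is meant.

How it is judged:
On the way, in this order (a step that is already met when the one before it is completed fails the run):
1. the basket hangs by its handle on the hook, let go and nearly at rest (height (world z) of basket above 0.05 m and contact force between basket and stand above 0.8 N and contact force between basket and the arm below 0.1 N and contact force between basket and the fingers below 0.1 N and horizontal distance between basket_bar and hook_rest below 0.045 m and angle between basket's own z axis and vertical below 0.4 rad and linear speed of basket below 0.08 m/s), for 0.4 s.
2. the cap, still down on its seat, has been turned in its loosening direction until its lugs are almost clear (angle between the x axis of cap and the x axis of juicer, either way round above 0.8 rad and z of cap in the frame of juicer below 0.15 m and horizontal distance between cap and juicer below 0.006 m), for 0.05 s.
At the end, for the whole second after the job is handed in: Cap gripped (>1 N), still (<0.03 m/s), upright within 0.35 rad, over 60 mm above its seat, off the juicer. Basket hangs on the hook untouched by the robot, underside over 50 mm up, within 0.4 rad of upright, under 0.08 m/s, bar middle within 45 mm (level) of hook_rest (all of step 1 and z of cap in the frame of juicer above 0.2 m and angle between cap's own z axis and vertical below 0.35 rad and contact force between cap and the fingers above 1 N and contact force between cap and juicer below 0.1 N and linear speed of cap below 0.03 m/s); the arm keeps its last pose, push and grip.
It fails at once if a bystander is shifted by more than 30 mm (distance of any of cup, jar, bowl, can, spatula, spoon from where it was at the start of the episode above 0.03 m).
It fails at once if the cup, jar, bowl or can is tipped over (angle between any of cup, jar, bowl, can's own z axis and vertical above 0.5 rad).
It also fails if it takes over 58 s, if anything falls off the work surface, if the arm or the gripper's body presses on something with over 40 N, if the wrist force passes 120 N, or if a joint passes its speed limit or range.

## Robot

A 6-joint arm with a two-finger parallel gripper is mounted at the origin on the work surface. World frame = base frame: x ahead of the robot, y to its left, z up, the work surface at z = 0. Lengths are in m, angles in rad, forces in N, time in s.
With the tool pointing down it reaches from about 0.325 to 0.85 m from the base axis. Payload 4.4 kg.
Tool frame: the origin (TCP) lies between the finger pads; the fingertips stand 14 mm ahead of it and the grasp point (between the pads) lies 5 mm behind it; z points along the fingers, y is the line along which they close (so a half turn about z gives the same grasp; the last joint's range is limited). The gripper opens to 94 mm and grips with 3 to 60 N. Pads are 16 mm wide; open, the fingers measure 119 mm over their backs; the gripper's body (75 mm by 177 mm) begins 78 mm behind the grasp point.
Start: joints at [1.129, 0.207, 1.542, -0, 1.393, -0.15], TCP at [0.165, 0.551, 0.219] pointing down, gripper open.
Joint ranges: [-2.73, 2.73], [-0.86, 2.22], [0.23, 2.46], [-1.11, 4.25], [0.08, 2.63], [-2.82, 2.82]. Speed limits (rad/s): [2.79, 2.79, 3.14, 3.14, 3.14, 3.14].

## Interface

Orientations are given as a 3x3 rotation matrix whose columns are the frame's x, y, z axes.
In Python, from station import arm gives the robot as it stands.
- The arm moves only by the shell command python3 -m handwheel 'ROWS' [FORCE]. ROWS is JSON, a list of rows, each an object of numbers: "claw": the opening, from 0 (shut) to 1 (fully open); "tx", "ty", "tz": the shift along the tool's x, y, z in cm; "ax", "ay", "az": the turn, a rotation vector about the tool's x, y, z in degrees. A call has exactly 8 rows; each row shifts and turns the commanded pose from where the row before left it, along the tool's axes as they then stand; what a row does not reach is not made up. A row lasts 1/8 s, in which the tool goes at most 62.5 mm and 10.7 degrees, less where a joint would pass 70% of its speed; a pose out of reach is approached as far as the arm can. A call with a gripper value outside its range is refused whole. The fingers move at their own pace and stop on an object; FORCE is the grip in N (left out, the last holds). Time passes only in rows, so rows that do not move let the fingers close, or fill a call up. It gives the time, the measured TCP pose, the force, the opening and the grip force at its end, in the units of the state.
- arm.observe(): the state, without advancing time (a new reading comes with each control period).
- arm.read_camera(name): name is "scene" or "side" or "wrist"; returns the picture (384x512x3 uint8, blue, green, red); there is no depth.
- arm.camera_params(name): a dict with "fx", "fy", "cx", "cy" (pixels), "camera_from_world" (4x4, takes a point from world to camera coordinates). Camera axes: x right, y down, z forward; pixel columns grow to the right and rows downward; lengths in m; the calibration is good to about 2 mm. The wrist camera is an equidistant fisheye: a pixel r from the principal point sees the ray r / f radians off the axis. A picture is of the moment at which its call begins: read the wrist's pose just before it. camera_params takes no time and is no camera call; for the wrist camera it gives the pose at the moment of the call.
- arm.finish_job(): hands the job in; it is judged then, once.
The state is a dict: "clock": time; "joints": joint angles; "dq": joint speeds; "joint_torque": joint torques, N m; "position": TCP position; "eef_rot": TCP orientation; "ft_force": force on the tool from outside, world axes, zero at the start; "torque": the same for the moment, N m; "opening": finger opening in m; "grasp_force": force on a finger pad.
Only numpy, scipy, OpenCV 4.12 (cv2) and the standard library are available. Lean on these libraries where they do the work, as an engineer would, in place of code of your own. Each camera call takes 0.05 s, during which the arm holds its last target. There are 200 camera calls.

## Working session

There is one attempt and no reset: what is moved stays moved. The work goes in short steps, Python scripts to look and compute and a shell command to move; the robot and the scene stay as the last step left them, time stands still between calls to the robot, and variables do not carry over. Pictures are saved under pics/ and viewed, at most 10 in all, crops included, and the job is handed in when it is done.

```bash
mkdir -p pics; cat > h.py <<'E'
import numpy as np, cv2, json
from station import arm
def save(name, fn):
    p=arm.camera_params(name); im=arm.read_camera(name); cv2.imwrite('pics/'+fn+'.png',im)
    json.dump({k:np.array(v).tolist() for k,v in p.items()},open('pics/'+fn+'.json','w')); return im,p
E
python3 - <<'E'
from h import *
for n in ('scene','side'):
    im,p=save(n,n+'0'); print(n,{k:np.round(np.array(v),3).tolist() for k,v in p.items()})
a=cv2.imread('pics/scene0.png');b=cv2.imread('pics/side0.png')
cv2.imwrite('pics/s0.png',cv2.resize(a,(800,600),interpolation=cv2.INTER_CUBIC))
cv2.imwrite('pics/d0.png',cv2.resize(b,(800,600),interpolation=cv2.INTER_CUBIC))
s=arm.observe();print(s['clock'],np.round(s['eef_rot'],3),s['position'])
E
```

```text
scene {'fx': 450.316, 'fy': 450.316, 'cx': 267.203, 'cy': 189.936, 'camera_from_world': [[0.001, 1.0, 0.018, 0.025], [0.649, 0.013, -0.761, -0.212], [-0.761, 0.012, -0.649, 1.734], [0.0, 0.0, 0.0, 1.0]]}
side {'fx': 382.573, 'fy': 382.573, 'cx': 257.053, 'cy': 184.792, 'camera_from_world': [[0.997, -0.074, -0.008, -0.555], [-0.047, -0.552, -0.832, 0.16], [0.057, 0.83, -0.554, 1.382], [0.0, 0.0, 0.0, 1.0]]}
0.1 [[-0.958  0.287 -0.001]
 [ 0.287  0.958 -0.002]
 [ 0.    -0.002 -1.   ]] [0.16457    0.55021977 0.21840095]
```

View pics/s0.png

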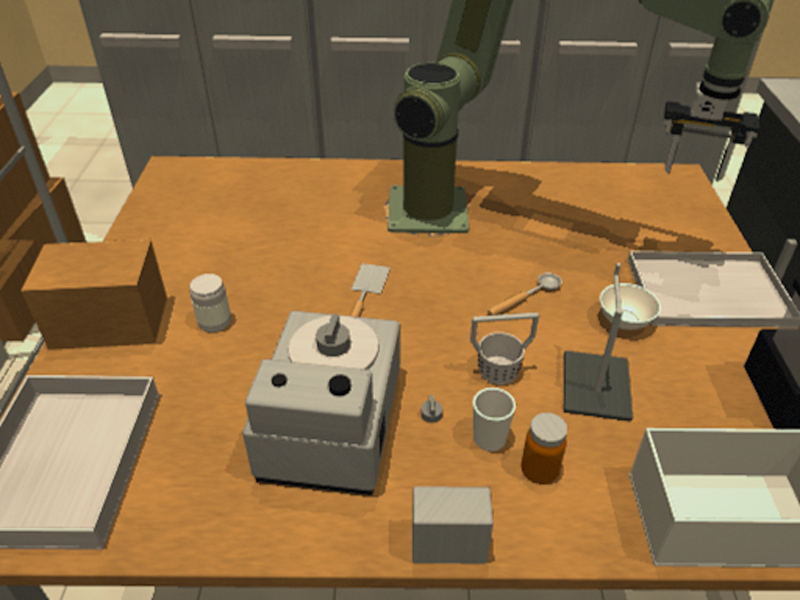

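View pics/d0.png

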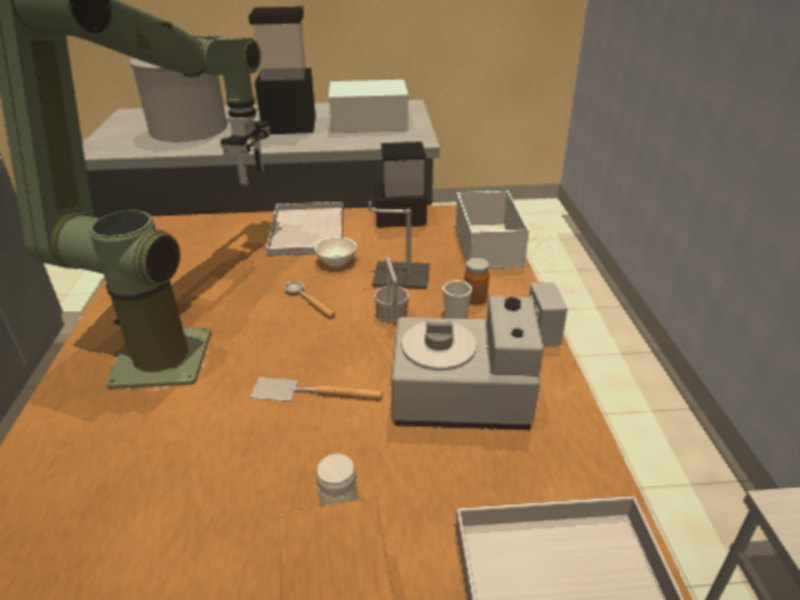

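The scene view has the juicer left of centre with the large cap near (333,337), the basket at (500,350) and the hook stand at (610,350) with its tip at (617,268). The side view has the cap at (438,335), the basket handle at (390,272) and the hook tip at (370,205). A small decoy cap lies on the table at (432,408) in the scene view. I'll enlarge these areas next.

```bash
python3 - <<'E'
import cv2,numpy as np
a=cv2.imread('pics/scene0.png');b=cv2.imread('pics/side0.png')
f=lambda im,x0,x1,y0,y1,s:cv2.resize(im[y0:y1,x0:x1],None,fx=s,fy=s,interpolation=cv2.INTER_CUBIC)
c=np.zeros((550,800,3),np.uint8)
c[:,:605]=f(a,297,407,165,265,5.5); c[:195,605:]=f(a,194,233,195,234,5)
cv2.imwrite('pics/c1.png',c)
cv2.imwrite('pics/c2.png',f(b,228,361,125,225,6))
E
```

```text
(no output)
```

View pics/c1.png

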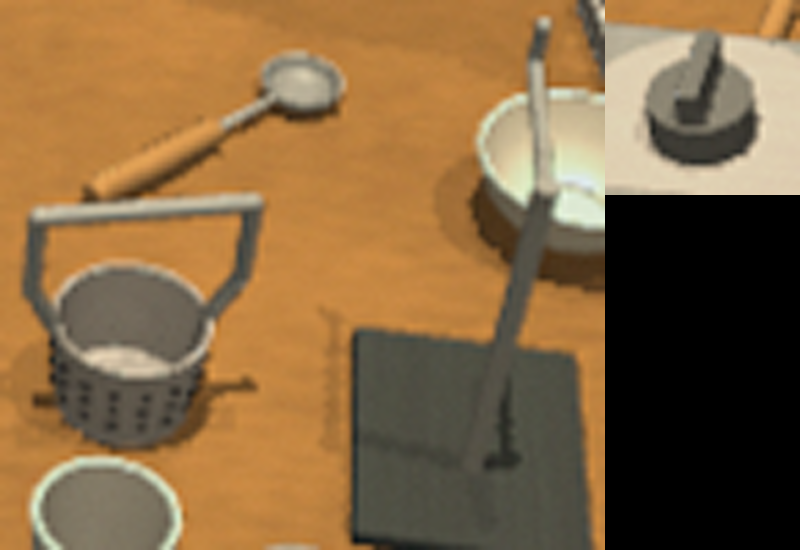

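View pics/c2.png

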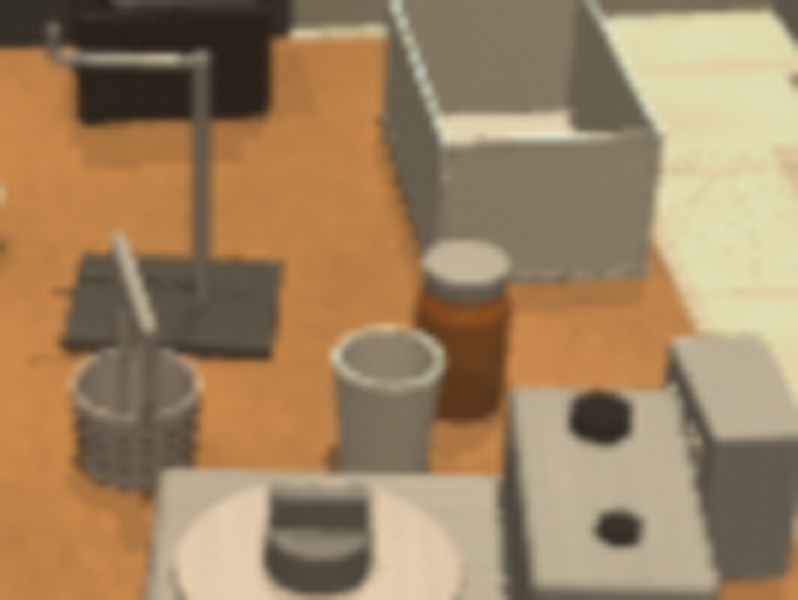

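```bash
cat >> h.py <<'E'
def P(fn):
    p=json.load(open('pics/'+fn+'.json')); K=np.array([[p['fx'],0,p['cx']],[0,p['fy'],p['cy']],[0,0,1]]); return K@np.array(p['camera_from_world'])[:3]
def tri(a,b,fa='scene0',fb='side0'):
    X=cv2.triangulatePoints(P(fa),P(fb),np.array(a,float).reshape(2,1),np.array(b,float).reshape(2,1))[:,0]; X=X[:3]/X[3]
    e=[np.linalg.norm((lambda u:u[:2]/u[2])(P(f)@np.r_[X,1])-q) for f,q in((fa,a),(fb,b))]
    return X,np.round(e,2)
def onz(q,z,fn):
    M=P(fn); A=np.c_[M[:,0],M[:,1],-np.r_[q,1]]; return np.linalg.solve(A,-(M[:,2]*z+M[:,3]))[:2]
def proj(X,fn): u=P(fn)@np.r_[X,1]; return u[:2]/u[2]
E
python3 - <<'E'
from h import *
np.set_printoptions(precision=4,suppress=True)
S=lambda x,y:((x+.5)/5.5-.5+297,(y+.5)/5.5-.5+165)
C=lambda x,y:((x-605+.5)/5-.5+194,(y+.5)/5-.5+195)
D=lambda x,y:((x+.5)/6-.5+228,(y+.5)/6-.5+125)
for n,a,b in [('barL',S(40,214),D(149,328)),('barR',S(257,202),D(118,237)),('tip',S(543,22),D(52,28)),('bend',S(537,63),D(58,58)),('posttop',S(546,190),D(203,54)),
  ('postfoot',S(473,465),D(203,300)),('captop',C(701,97),D(318,540)),('baskfoot',S(125,408),D(137,455))]:
    print(n,*tri(a,b))
print('wing far/near on z.188',onz(C(708,36),.188,'scene0'),onz(C(689,100),.188,'scene0'))
print('side wing top L R',onz(D(270,490),.188,'side0'),onz(D(370,490),.188,'side0'))
print('disc LR scene', onz((289*.64,345*.64),.14,'scene0'),onz((379*.64,345*.64),.14,'scene0'))
print('deck corner scene', onz((290*.64,314*.64),.13,'scene0'),onz((400*.64,321*.64),.13,'scene0'))
print('base corners',[onz(S(*q),.012,'scene0') for q in[(355,328),(577,353),(588,545),(354,538)]])
for n,q in dict(cup=(492,447),jar=(542,478),can=(212,328),bowl=(630,325),spatula=(360,290)).items(): print(n,onz(np.array(q)*.64,0,'scene0'))
E
```

```text
barL [0.5452 0.0722 0.138 ] [0.21 0.22]
barR [0.5326 0.1823 0.1373] [0.02 0.02]
tip [0.4965 0.3161 0.2248] [0.23 0.22]
bend [0.4998 0.3171 0.2018] [0.21 0.2 ]
posttop [0.5985 0.2995 0.2069] [0.39 0.34]
postfoot [0.5966 0.3006 0.0132] [0.44 0.39]
captop [ 0.6164 -0.1693  0.1605] [0.76 0.88]
baskfoot [ 0.5411  0.1292 -0.0018] [0.67 0.69]
wing far/near on z.188 [ 0.5975 -0.1646] [ 0.6452 -0.1699]
side wing top L R [ 0.5933 -0.1644] [ 0.6443 -0.1687]
disc LR scene [ 0.6193 -0.2413] [ 0.6168 -0.092 ]
deck corner scene [ 0.5312 -0.2527] [ 0.546  -0.0582]
base corners [array([0.4947, 0.2568]), array([0.5119, 0.3746]), array([0.6467, 0.3493]), array([0.6438, 0.2324])]
cup [0.7165 0.1005]
jar [0.7777 0.177 ]
can [ 0.4311 -0.4342]
bowl [0.4073 0.4066]
spatula [ 0.3075 -0.1474]
```

The measurements fit the given sizes:
- **Basket:** bar middle is (0.539, 0.127) at 137 mm high, 111 mm between ends, yaw +6.5°.
- **Stand:** post at (0.598, 0.300), hook tip at 225 mm, yaw −9.2°, which puts hook_rest at (0.527, 0.312).
- **Cap:** near (0.62, −0.167).

I'll grip the bar 28 mm to the −y side of its middle so the fingers clear the hook arm.

```bash
python3 -m handwheel '[{"az":9.5,"tz":-1,"claw":1},{"az":9.5,"tz":-1,"claw":1},{"az":9.5,"tz":-1,"claw":1},{"az":9.5,"tz":-1,"claw":1},{"az":9.5,"tz":-1,"claw":1},{"az":9.5,"tz":-1,"claw":1},{"az":9.8,"claw":1},{"claw":1}]' 40
python3 -m handwheel '[{"tx":-3,"ty":2,"claw":1},{"tx":-5,"ty":3.3,"claw":1},{"tx":-5,"ty":3.3,"claw":1},{"tx":-5,"ty":3.3,"claw":1},{"tx":-5,"ty":3.3,"claw":1},{"tx":-5,"ty":3.3,"claw":1},{"tx":-5,"ty":3.3,"claw":1},{"tx":-5,"ty":3.3,"claw":1}]'
python3 - <<'E'
from h import *
s=arm.observe();R=np.array(s['eef_rot']);p=np.array(s['position']);print(s['clock'],p,R.round(4).tolist(),np.round(s['joints'],2))
print(R.T@(np.array([.5422,.0992,.131])-p)*100)
E
```

```text
0.1 [0.16457    0.55021977 0.21840095] [[-0.958, 0.2868, -0.0009], [0.2868, 0.958, -0.0018], [0.0003, -0.002, -1.0]] [ 1.13  0.21  1.54  0.    1.39 -0.15]
[-49.11376919 -32.36066336   8.78901784]invalid input
invalid input
```

```bash
python3 -m handwheel '[{"claw":1,"tx":0,"ty":0,"tz":-1,"ax":0,"ay":0,"az":9.5},{"claw":1,"tx":0,"ty":0,"tz":-1,"ax":0,"ay":0,"az":9.5},{"claw":1,"tx":0,"ty":0,"tz":-1,"ax":0,"ay":0,"az":9.5},{"claw":1,"tx":0,"ty":0,"tz":-1,"ax":0,"ay":0,"az":9.5},{"claw":1,"tx":0,"ty":0,"tz":-1,"ax":0,"ay":0,"az":9.5},{"claw":1,"tx":0,"ty":0,"tz":-1,"ax":0,"ay":0,"az":9.5},{"claw":1,"tx":0,"ty":0,"tz":0,"ax":0,"ay":0,"az":9.8},{"claw":1,"tx":0,"ty":0,"tz":0,"ax":0,"ay":0,"az":0}]' 40; python3 -m handwheel --help | head -30
```

```text
clock: 1.1
position: [0.1647, 0.5506, 0.279]
eef_rot: [[-0.116, 0.993, -0.0], [0.993, 0.116, -0.001], [-0.001, -0.001, -1.0]]
ft_force: [-0.7, -0.9, -0.2]
opening: 0.0936
grasp_force: 0.0invalid input: not JSON, or not a number
```

```bash
python3 -m handwheel '[{"claw":1,"tx":-3,"ty":2,"tz":0,"ax":0,"ay":0,"az":0},{"claw":1,"tx":-5,"ty":3.3,"tz":0,"ax":0,"ay":0,"az":0},{"claw":1,"tx":-5,"ty":3.3,"tz":0,"ax":0,"ay":0,"az":0},{"claw":1,"tx":-5,"ty":3.3,"tz":0,"ax":0,"ay":0,"az":0},{"claw":1,"tx":-5,"ty":3.3,"tz":0,"ax":0,"ay":0,"az":0},{"claw":1,"tx":-5,"ty":3.3,"tz":0,"ax":0,"ay":0,"az":0},{"claw":1,"tx":-5,"ty":3.3,"tz":0,"ax":0,"ay":0,"az":0},{"claw":1,"tx":-5,"ty":3.3,"tz":0,"ax":0,"ay":0,"az":0}]'
python3 -m handwheel '[{"claw":1,"tx":-5,"ty":3.3,"tz":0,"ax":0,"ay":0,"az":0},{"claw":1,"tx":-4,"ty":2.6,"tz":0,"ax":0,"ay":0,"az":0},{"claw":1,"tx":-2,"ty":1.3,"tz":0,"ax":0,"ay":0,"az":0},{"claw":1,"tx":0,"ty":0,"tz":1,"ax":0,"ay":0,"az":0},{"claw":1,"tx":0,"ty":0,"tz":2,"ax":0,"ay":0,"az":0},{"claw":1,"tx":0,"ty":0,"tz":2,"ax":0,"ay":0,"az":0},{"claw":1,"tx":0,"ty":0,"tz":0,"ax":0,"ay":0,"az":0},{"claw":1,"tx":0,"ty":0,"tz":0,"ax":0,"ay":0,"az":0}]'
python3 - <<'E'
from h import *
save('wrist','w1'); 
im=cv2.imread('pics/w1.png'); cv2.imwrite('pics/w1b.png',cv2.resize(im,(800,600)))
s=arm.observe();R=np.array(s['eef_rot']);p=np.array(s['position']);print(s['clock'],p,np.round(s['joints'],2))
print(R.T@(np.array([.5422,.0992,.131])-p)*100)
d=json.load(open('pics/w1.json'));print({k:np.round(v,3).tolist() for k,v in d.items()})
T=np.array(d['camera_from_world'])
for X in [(.539,.127,.1365),(.5452,.0722,.1365),(.5326,.1823,.1365)]:
    c=T[:3]@np.r_[X,1];th=np.arctan2(np.hypot(c[0],c[1]),c[2]);u=c[:2]/np.hypot(*c[:2])*th*d['fx'];print((u+[d['cx'],d['cy']])*1.5625)
E
```

```text
clock: 2.1
position: [0.4582, 0.2002, 0.2791]
eef_rot: [[-0.117, 0.993, -0.0], [0.993, 0.117, 0.0], [0.0, -0.0, -1.0]]
ft_force: [-0.2, 1.4, 0.4]
opening: 0.0943
grasp_force: 0.0
clock: 3.1
position: [0.5411, 0.102, 0.2299]
eef_rot: [[-0.116, 0.993, 0.0], [0.993, 0.116, 0.0], [0.0, 0.0, -1.0]]
ft_force: [0.1, 0.4, 0.6]
opening: 0.094
grasp_force: 0.0
3.15 [0.54163612 0.10179588 0.23039713] [ 0.03  0.15  1.59  0.    1.4  -0.09]
[-0.2655811   0.01156063  9.93970794]
{'fx': 297.319, 'fy': 297.319, 'cx': 254.277, 'cy': 193.846, 'camera_from_world': [[0.993, 0.115, 0.001, -0.549], [0.11, -0.957, 0.268, 0.006], [0.031, -0.266, -0.963, 0.411], [0.0, 0.0, 0.0, 1.0]]}
[399.2117462 268.6852107]
[398.88842922 359.21784597]
[399.25313864 169.65949682]
```

View pics/w1b.png

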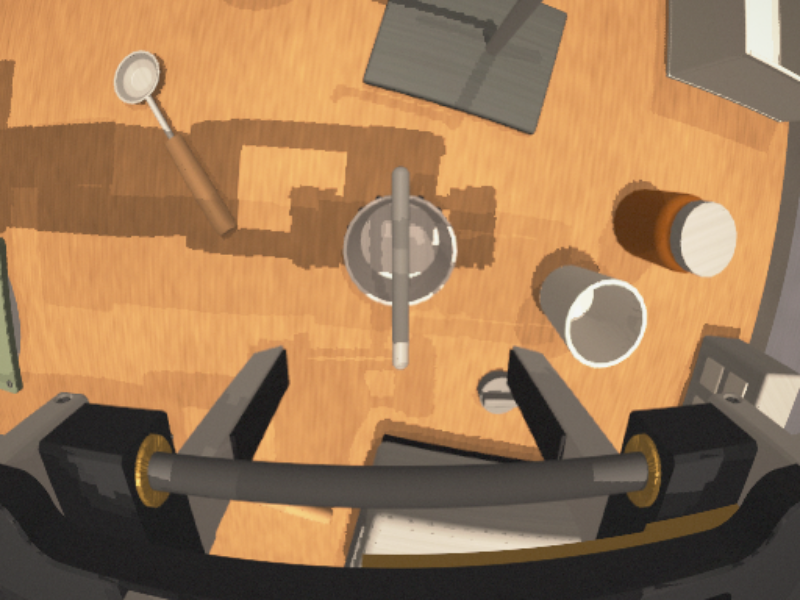

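The wrist view puts the bar ends at (400,168) and (400,367), within a few pixels of the predicted positions. The fingers straddle the bar, so I'll descend and grip.

```bash
python3 -m handwheel '[{"claw":1,"tx":-0.3,"ty":0,"tz":1,"ax":0,"ay":0,"az":0},{"claw":1,"tx":0,"ty":0,"tz":2.5,"ax":0,"ay":0,"az":0},{"claw":1,"tx":0,"ty":0,"tz":2.5,"ax":0,"ay":0,"az":0},{"claw":1,"tx":0,"ty":0,"tz":2.5,"ax":0,"ay":0,"az":0},{"claw":1,"tx":0,"ty":0,"tz":1.4,"ax":0,"ay":0,"az":0},{"claw":0.2,"tx":0,"ty":0,"tz":0,"ax":0,"ay":0,"az":0},{"claw":0,"tx":0,"ty":0,"tz":0,"ax":0,"ay":0,"az":0},{"claw":0,"tx":0,"ty":0,"tz":0,"ax":0,"ay":0,"az":0}]' 45
python3 -m handwheel '[{"claw":0,"tx":0,"ty":0,"tz":0,"ax":0,"ay":0,"az":0},{"claw":0,"tx":0,"ty":0,"tz":0,"ax":0,"ay":0,"az":0},{"claw":0,"tx":0,"ty":0,"tz":0,"ax":0,"ay":0,"az":0},{"claw":0,"tx":0,"ty":0,"tz":0,"ax":0,"ay":0,"az":0},{"claw":0,"tx":0,"ty":0,"tz":0,"ax":0,"ay":0,"az":0},{"claw":0,"tx":0,"ty":0,"tz":-0.5,"ax":0,"ay":0,"az":0},{"claw":0,"tx":0,"ty":0,"tz":-1.0,"ax":0,"ay":0,"az":0},{"claw":0,"tx":0,"ty":0,"tz":-1.0,"ax":0,"ay":0,"az":0}]'
```

```text
clock: 4.15
position: [0.5429, 0.0979, 0.1318]
eef_rot: [[-0.114, 0.993, 0.003], [0.993, 0.114, 0.0], [-0.0, 0.003, -1.0]]
ft_force: [0.2, 0.3, -0.3]
opening: 0.0672
grasp_force: 0.0
clock: 5.15
position: [0.5418, 0.0978, 0.156]
eef_rot: [[-0.114, 0.993, -0.0], [0.993, 0.114, -0.0], [-0.0, -0.0, -1.0]]
ft_force: [-0.6, 0.1, -2.7]
opening: 0.0091
grasp_force: 45.0
```

```bash
python3 -m handwheel '[{"claw":0,"tx":0,"ty":0,"tz":-1.5,"ax":0,"ay":0,"az":4},{"claw":0,"tx":0,"ty":0,"tz":-2.2,"ax":0,"ay":0,"az":5},{"claw":0,"tx":0,"ty":0,"tz":-2.2,"ax":0,"ay":0,"az":4.7},{"claw":0,"tx":0,"ty":-1.6,"tz":-1.8,"ax":0,"ay":0,"az":2},{"claw":0,"tx":0,"ty":-2.8,"tz":-1,"ax":0,"ay":0,"az":0},{"claw":0,"tx":0,"ty":-2.8,"tz":0,"ax":0,"ay":0,"az":0},{"claw":0,"tx":0,"ty":-2.4,"tz":0,"ax":0,"ay":0,"az":0},{"claw":0,"tx":0,"ty":-1.6,"tz":0,"ax":0,"ay":0,"az":0}]'
python3 -m handwheel '[{"claw":0,"tx":1.5,"ty":0,"tz":0,"ax":0,"ay":0,"az":0},{"claw":0,"tx":3,"ty":0,"tz":0,"ax":0,"ay":0,"az":0},{"claw":0,"tx":3.5,"ty":0,"tz":0,"ax":0,"ay":0,"az":0},{"claw":0,"tx":3.5,"ty":0,"tz":0,"ax":0,"ay":0,"az":0},{"claw":0,"tx":3,"ty":0,"tz":0,"ax":0,"ay":0,"az":0},{"claw":0,"tx":2,"ty":0,"tz":0,"ax":0,"ay":0,"az":0},{"claw":0,"tx":1.4,"ty":0,"tz":0,"ax":0,"ay":0,"az":0},{"claw":0,"tx":0,"ty":0,"tz":0,"ax":0,"ay":0,"az":0}]'
python3 - <<'E'
from h import *
a,_=save('scene','scene2');b,_=save('side','side2')
s=arm.observe();R=np.array(s['eef_rot']);p=np.array(s['position']);print(s['clock'],p,R.round(3).tolist(),s['grasp_force'])
m=p+R@[.0293,0,-.004];print('mid',m, R.T@(np.array([.527,.3116,.209])-m)*100)
f=lambda im,x0,x1,y0,y1,s:cv2.resize(im[y0:y1,x0:x1],None,fx=s,fy=s,interpolation=cv2.INTER_CUBIC)
def box(im,fn,w,h):
    q=proj(np.array([.51,.31,.18]),fn).astype(int)-[w//2,h//2];q=np.maximum(q,0);print(fn,q);return f(im,q[0],q[0]+w,q[1],q[1]+h,4)
cv2.imwrite('pics/c3.png',np.hstack([box(a,'scene2',100,140),box(b,'side2',100,140)]))
E
```

```text
clock: 6.15
position: [0.4304, 0.1153, 0.243]
eef_rot: [[0.159, 0.987, 0.001], [0.987, -0.159, 0.0], [0.0, 0.001, -1.0]]
ft_force: [0.3, -0.1, -2.4]
opening: 0.0084
grasp_force: 45.0
clock: 7.15
position: [0.4599, 0.2924, 0.2423]
eef_rot: [[0.158, 0.987, -0.0], [0.987, -0.158, -0.0], [-0.0, -0.0, -1.0]]
ft_force: [0.7, -0.2, -2.1]
opening: 0.0086
grasp_force: 45.0
7.25 [0.45975672 0.29126917 0.24227609] [[0.16, 0.987, -0.0], [0.987, -0.16, -0.001], [-0.001, -0.0, -1.0]] 44.98732388019562
mid [0.46443388 0.32019684 0.24625148] [0.15289234 6.3144936  3.72354408]
scene2 [340 114]
side2 [189  69]
```

View pics/c3.png

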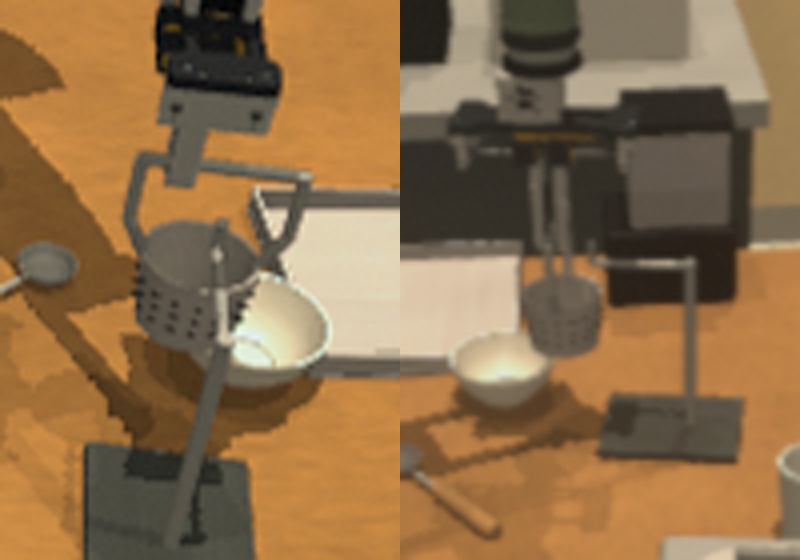

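The basket hangs level in the grip. Its bar runs from (145,158) to (305,178) in the scene crop, beyond and above the hook tip at (222,225), and the window faces the hook. Next I slide it in along the hook arm and lower it.

```bash
python3 -m handwheel '[{"claw":0,"tx":0.1,"ty":0.5,"tz":0,"ax":0,"ay":0,"az":0},{"claw":0,"tx":0.1,"ty":1,"tz":0,"ax":0,"ay":0,"az":0},{"claw":0,"tx":0,"ty":1.3,"tz":0,"ax":0,"ay":0,"az":0},{"claw":0,"tx":0,"ty":1.3,"tz":0,"ax":0,"ay":0,"az":0},{"claw":0,"tx":0,"ty":1.2,"tz":0,"ax":0,"ay":0,"az":0},{"claw":0,"tx":0,"ty":0.7,"tz":0,"ax":0,"ay":0,"az":0},{"claw":0,"tx":0,"ty":0.3,"tz":0,"ax":0,"ay":0,"az":0},{"claw":0,"tx":0,"ty":0,"tz":0,"ax":0,"ay":0,"az":0}]'
python3 -m handwheel '[{"claw":0,"tx":0,"ty":0,"tz":0.7,"ax":0,"ay":0,"az":0},{"claw":0,"tx":0,"ty":0,"tz":0.8,"ax":0,"ay":0,"az":0},{"claw":0,"tx":0,"ty":0,"tz":0.8,"ax":0,"ay":0,"az":0},{"claw":0,"tx":0,"ty":0,"tz":0.5,"ax":0,"ay":0,"az":0},{"claw":0,"tx":0,"ty":0,"tz":0.4,"ax":0,"ay":0,"az":0},{"claw":0,"tx":0,"ty":0,"tz":0.2,"ax":0,"ay":0,"az":0},{"claw":0,"tx":0,"ty":0,"tz":0.1,"ax":0,"ay":0,"az":0},{"claw":0,"tx":0,"ty":0,"tz":0,"ax":0,"ay":0,"az":0}]'
```

```text
clock: 8.25
position: [0.5222, 0.2838, 0.2423]
eef_rot: [[0.159, 0.987, -0.0], [0.987, -0.159, -0.0], [-0.0, -0.0, -1.0]]
ft_force: [0.3, -0.3, -1.8]
opening: 0.0089
grasp_force: 45.0
clock: 9.25
position: [0.5224, 0.2838, 0.2077]
eef_rot: [[0.159, 0.987, 0.0], [0.987, -0.159, 0.0], [0.0, 0.0, -1.0]]
ft_force: [1.1, 0.1, -2.6]
opening: 0.0086
grasp_force: 45.0
```

```bash
python3 -m handwheel '[{"claw":0,"tx":0,"ty":0,"tz":0.1,"ax":0,"ay":0,"az":0},{"claw":0,"tx":0,"ty":0,"tz":0,"ax":0,"ay":0,"az":0},{"claw":0,"tx":0,"ty":0,"tz":0.1,"ax":0,"ay":0,"az":0},{"claw":0,"tx":0,"ty":0,"tz":0,"ax":0,"ay":0,"az":0},{"claw":0,"tx":0,"ty":0,"tz":0.1,"ax":0,"ay":0,"az":0},{"claw":0,"tx":0,"ty":0,"tz":0,"ax":0,"ay":0,"az":0},{"claw":0,"tx":0,"ty":0,"tz":0,"ax":0,"ay":0,"az":0},{"claw":0,"tx":0,"ty":0,"tz":0,"ax":0,"ay":0,"az":0}]'
```

```text
clock: 10.25
position: [0.5229, 0.2837, 0.2057]
eef_rot: [[0.159, 0.987, 0.002], [0.987, -0.159, 0.0], [0.0, 0.002, -1.0]]
ft_force: [-1.1, -1.9, 6.8]
opening: 0.0089
grasp_force: 45.0
```

```bash
python3 -m handwheel '[{"claw":0,"tx":0,"ty":0,"tz":-0.06,"ax":0,"ay":0,"az":0},{"claw":0.12,"tx":0,"ty":0,"tz":0,"ax":0,"ay":0,"az":0},{"claw":0.15,"tx":0,"ty":0,"tz":0,"ax":0,"ay":0,"az":0},{"claw":0.2,"tx":0,"ty":0,"tz":0,"ax":0,"ay":0,"az":0},{"claw":0.25,"tx":0,"ty":0,"tz":0,"ax":0,"ay":0,"az":0},{"claw":0.3,"tx":0,"ty":0,"tz":0,"ax":0,"ay":0,"az":0},{"claw":0.4,"tx":0,"ty":0,"tz":0,"ax":0,"ay":0,"az":0},{"claw":0.4,"tx":0,"ty":0,"tz":0,"ax":0,"ay":0,"az":0}]'
python3 - <<'E'
from h import *
a,_=save('scene','scene4');b,_=save('side','side4')
f=lambda im,x0,x1,y0,y1,s:cv2.resize(im[y0:y1,x0:x1],None,fx=s,fy=s,interpolation=cv2.INTER_CUBIC)
def box(im,fn,w,h):
    q=proj(np.array([.53,.31,.16]),fn).astype(int)-[w//2,h//2];q=np.maximum(q,0);return f(im,q[0],q[0]+w,q[1],q[1]+h,4)
cv2.imwrite('pics/c4.png',np.hstack([box(a,'scene4',100,140),box(b,'side4',100,140)]))
print(arm.observe()['ft_force'])
E
```

```text
clock: 11.25
position: [0.5223, 0.2838, 0.2051]
eef_rot: [[0.159, 0.987, 0.0], [0.987, -0.159, 0.0], [0.0, 0.0, -1.0]]
ft_force: [0.6, -0.4, 0.4]
opening: 0.0373
grasp_force: 0.0
[1.21635684 0.0994914  0.77819705]
```

View pics/c4.png

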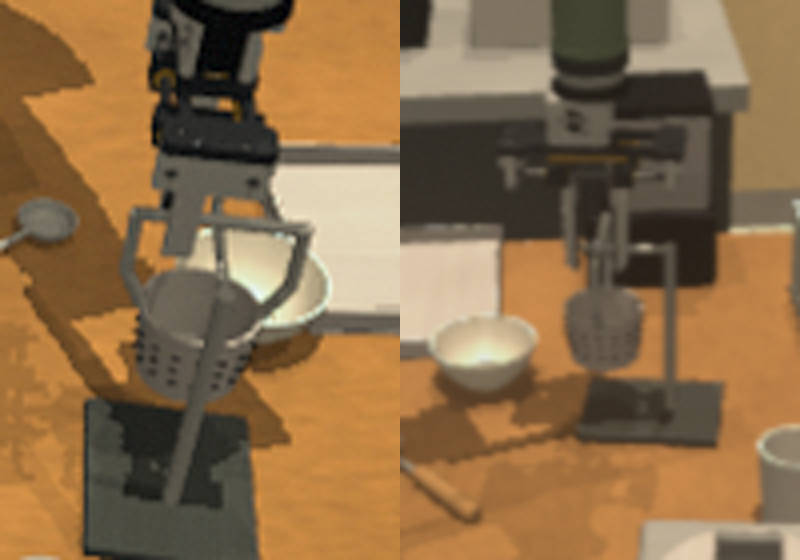

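The basket hangs on the hook arm between the upturned tip and the post, and both fingers are clear of the bar (side crop, fingers at x≈572 and 622). I'll withdraw straight up, turn the wrist and go to the cap.

```bash
python3 -m handwheel '[{"claw":0.4,"tx":0,"ty":0,"tz":-0.5,"ax":0,"ay":0,"az":0},{"claw":0.4,"tx":0,"ty":0,"tz":-1,"ax":0,"ay":0,"az":0},{"claw":0.4,"tx":0,"ty":0,"tz":-2,"ax":0,"ay":0,"az":0},{"claw":0.4,"tx":0,"ty":0,"tz":-2,"ax":0,"ay":0,"az":0},{"claw":0.4,"tx":0,"ty":0,"tz":-3,"ax":0,"ay":0,"az":0},{"claw":0.4,"tx":0,"ty":0,"tz":-3,"ax":0,"ay":0,"az":0},{"claw":0.6,"tx":0,"ty":0,"tz":0,"ax":0,"ay":0,"az":9.5},{"claw":0.6,"tx":0,"ty":0,"tz":0,"ax":0,"ay":0,"az":9.5}]'
python3 -m handwheel '[{"claw":0.6,"tx":0,"ty":0,"tz":0,"ax":0,"ay":0,"az":9.6},{"claw":0.6,"tx":0,"ty":0,"tz":0,"ax":0,"ay":0,"az":9.6},{"claw":0.6,"tx":0,"ty":0,"tz":0,"ax":0,"ay":0,"az":9.6},{"claw":0.6,"tx":0,"ty":0,"tz":0,"ax":0,"ay":0,"az":9.6},{"claw":0.6,"tx":0,"ty":0,"tz":0,"ax":0,"ay":0,"az":9.6},{"claw":0.6,"tx":0,"ty":0,"tz":0,"ax":0,"ay":0,"az":9.6},{"claw":0.6,"tx":0,"ty":0,"tz":0,"ax":0,"ay":0,"az":9.6},{"claw":0.6,"tx":0.8,"ty":2.6,"tz":0,"ax":0,"ay":0,"az":0}]'
python3 -m handwheel '[{"claw":0.6,"tx":1.7,"ty":5.5,"tz":0,"ax":0,"ay":0,"az":0},{"claw":0.6,"tx":1.7,"ty":5.5,"tz":0,"ax":0,"ay":0,"az":0},{"claw":0.6,"tx":1.7,"ty":5.5,"tz":0,"ax":0,"ay":0,"az":0},{"claw":0.6,"tx":1.7,"ty":5.5,"tz":0,"ax":0,"ay":0,"az":0},{"claw":0.6,"tx":1.7,"ty":5.5,"tz":0,"ax":0,"ay":0,"az":0},{"claw":0.6,"tx":1.7,"ty":5.5,"tz":0,"ax":0,"ay":0,"az":0},{"claw":0.6,"tx":1.6,"ty":5,"tz":0,"ax":0,"ay":0,"az":0},{"claw":0.6,"tx":1,"ty":3.5,"tz":0,"ax":0,"ay":0,"az":0}]'
python3 -m handwheel '[{"claw":0.6,"tx":0,"ty":0,"tz":1.5,"ax":0,"ay":0,"az":0},{"claw":0.6,"tx":0,"ty":0,"tz":2,"ax":0,"ay":0,"az":0},{"claw":0.6,"tx":0,"ty":0,"tz":2,"ax":0,"ay":0,"az":0},{"claw":0.6,"tx":0,"ty":0,"tz":1,"ax":0,"ay":0,"az":0},{"claw":0.6,"tx":0,"ty":0,"tz":0,"ax":0,"ay":0,"az":0},{"claw":0.6,"tx":0,"ty":0,"tz":0,"ax":0,"ay":0,"az":0},{"claw":0.6,"tx":0,"ty":0,"tz":0,"ax":0,"ay":0,"az":0},{"claw":0.6,"tx":0,"ty":0,"tz":0,"ax":0,"ay":0,"az":0}]'
cat >> h.py <<'E'
def wpix(X,d):
    c=np.array(d['camera_from_world'])[:3]@np.r_[X,1];r=np.hypot(c[0],c[1]);return c[:2]/r*np.arctan2(r,c[2])*d['fx']+[d['cx'],d['cy']]
def wonz(q,z,d):
    T=np.array(d['camera_from_world']);u=(np.array(q)-[d['cx'],d['cy']])/d['fx'];t=np.linalg.norm(u)
    v=T[:3,:3].T@np.r_[u/t*np.sin(t),np.cos(t)];o=-T[:3,:3].T@T[:3,3];return (o+v*(z-o[2])/v[2])[:2]
E
python3 - <<'E'
from h import *
save('wrist','w5'); d=json.load(open('pics/w5.json'))
im=cv2.imread('pics/w5.png'); q=wpix((.619,-.167,.188),d).astype(int);x0,y0=max(0,min(q[0]-80,352)),max(0,min(q[1]-60,264));print(q,x0,y0)
cv2.imwrite('pics/c5.png',cv2.resize(im[y0:y0+120,x0:x0+160],(800,600),interpolation=cv2.INTER_CUBIC))
s=arm.observe();print(s['clock'],s['position'],np.round(s['joints'],2),np.round(s['eef_rot'],3).tolist())
E
```

```text
clock: 12.35
position: [0.5227, 0.284, 0.3219]
eef_rot: [[0.477, 0.879, 0.003], [0.879, -0.477, 0.001], [0.002, 0.002, -1.0]]
ft_force: [0.4, -0.3, 0.7]
opening: 0.0542
grasp_force: 0.0
clock: 13.35
position: [0.5277, 0.2582, 0.321]
eef_rot: [[0.996, -0.092, 0.001], [-0.092, -0.996, 0.001], [0.001, -0.001, -1.0]]
ft_force: [0.3, -0.5, -0.3]
opening: 0.0563
grasp_force: 0.0
clock: 14.35
position: [0.6168, -0.1707, 0.3209]
eef_rot: [[0.995, -0.095, 0.001], [-0.095, -0.995, -0.001], [0.001, 0.001, -1.0]]
ft_force: [1.2, 1.5, 0.7]
opening: 0.0564
grasp_force: 0.0
clock: 15.35
position: [0.6168, -0.1681, 0.2558]
eef_rot: [[0.996, -0.093, 0.001], [-0.093, -0.996, -0.001], [0.001, 0.0, -1.0]]
ft_force: [0.1, 0.6, 0.1]
opening: 0.0565
grasp_force: 0.0
[251 207] 171 147
15.4 [ 0.6167071  -0.16814419  0.25564075] [-0.4   0.32  1.33 -0.    1.49  1.26] [[0.996, -0.094, 0.001], [-0.094, -0.996, -0.0], [0.001, 0.0, -1.0]]
```

View pics/c5.png

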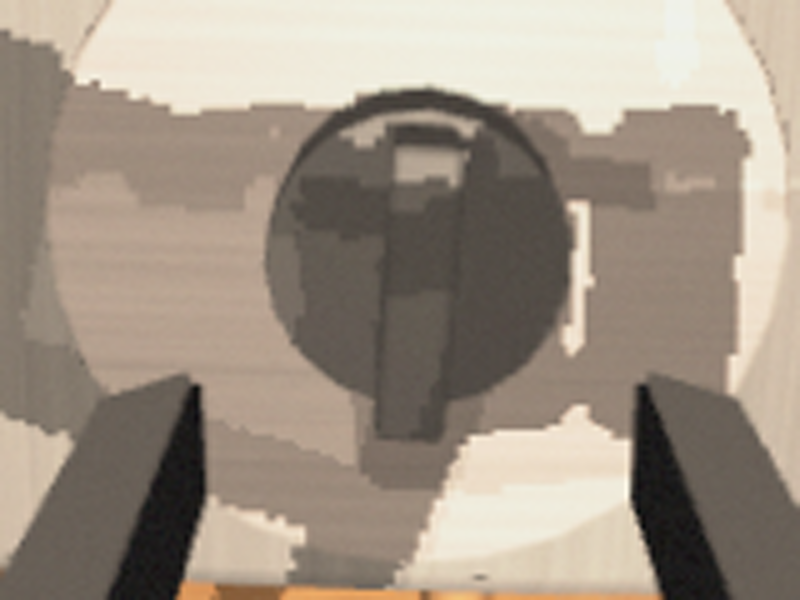

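```bash
python3 - <<'E'
from h import *
d=json.load(open('pics/w5.json'))
g=lambda x,y,z:wonz(((x+.5)/5-.5+171,(y+.5)/5-.5+147),z,d)
a,b=(g(395,145,.188)+g(468,148,.188))/2,(g(376,437,.188)+g(440,440,.188))/2
m=(a+b)/2;print(a,b,m,np.linalg.norm(a-b),np.linalg.norm(g(376,437,.188)-g(440,440,.188)),np.degrees(np.arctan2(*(b-a)[::-1])))
print('cap circle',(g(268,250,.166)+g(572,250,.166))/2,np.linalg.norm(g(268,250,.166)-g(572,250,.166)),(g(420,112,.166)+g(420,402,.166))/2)
s=arm.observe();R=np.array(s['eef_rot']);p=np.array(s['position'])
for c in(m,[.619,-.167]):print(R.T@(np.r_[c,.183]-p)*100)
E
```

```text
[ 0.64458025 -0.17406895] [ 0.59473279 -0.16545657] [ 0.61965652 -0.16976276] 0.05058598918089631 0.010866960144915862 170.19751948230265
cap circle [ 0.62139111 -0.17010014] 0.05429673271151122 [ 0.61934665 -0.16989842]
[0.30197875 0.13133108 7.26440151]
[ 0.21077553 -0.13759349  7.26423343]
```

```bash
python3 -m handwheel '[{"claw":0.6,"tx":0.27,"ty":0,"tz":1,"ax":0,"ay":0,"az":1.5},{"claw":0.6,"tx":0,"ty":0,"tz":1.8,"ax":0,"ay":0,"az":0},{"claw":0.6,"tx":0,"ty":0,"tz":1.8,"ax":0,"ay":0,"az":0},{"claw":0.6,"tx":0,"ty":0,"tz":1.3,"ax":0,"ay":0,"az":0},{"claw":0.6,"tx":0,"ty":0,"tz":0.8,"ax":0,"ay":0,"az":0},{"claw":0.6,"tx":0,"ty":0,"tz":0.4,"ax":0,"ay":0,"az":0},{"claw":0.6,"tx":0,"ty":0,"tz":0,"ax":0,"ay":0,"az":0},{"claw":0.6,"tx":0,"ty":0,"tz":0,"ax":0,"ay":0,"az":0}]' 30
python3 -m handwheel '[{"claw":0.4,"tx":0,"ty":0,"tz":0,"ax":0,"ay":0,"az":0},{"claw":0.3,"tx":0,"ty":0,"tz":0,"ax":0,"ay":0,"az":0},{"claw":0.2,"tx":0,"ty":0,"tz":0,"ax":0,"ay":0,"az":0},{"claw":0.1,"tx":0,"ty":0,"tz":0,"ax":0,"ay":0,"az":0},{"claw":0,"tx":0,"ty":0,"tz":0,"ax":0,"ay":0,"az":0},{"claw":0,"tx":0,"ty":0,"tz":0,"ax":0,"ay":0,"az":0},{"claw":0,"tx":0,"ty":0,"tz":0,"ax":0,"ay":0,"az":0},{"claw":0,"tx":0,"ty":0,"tz":0,"ax":0,"ay":0,"az":0}]'
python3 -c "
from h import *
s=arm.observe();print(s['clock'],s['position'],s['torque'],np.round(s['joints'],3))"
```

```text
clock: 16.4
position: [0.6197, -0.1685, 0.1849]
eef_rot: [[0.993, -0.119, 0.001], [-0.119, -0.993, -0.001], [0.001, 0.0, -1.0]]
ft_force: [0.3, -0.5, 0.3]
opening: 0.0566
grasp_force: 0.0
clock: 17.4
position: [0.6192, -0.1683, 0.1841]
eef_rot: [[0.993, -0.119, 0.0], [-0.119, -0.993, -0.0], [0.0, 0.0, -1.0]]
ft_force: [-0.8, 0.4, 0.6]
opening: 0.0119
grasp_force: 29.9
17.4 [ 0.61917227 -0.16827344  0.18406864] [0.03675502 0.17210579 0.03712622] [-0.4    0.374  1.403 -0.     1.365  1.29 ]
```

```bash
python3 -m handwheel '[{"claw":0,"tx":0,"ty":0,"tz":0,"ax":0,"ay":0,"az":-2},{"claw":0,"tx":0,"ty":0,"tz":0,"ax":0,"ay":0,"az":-2},{"claw":0,"tx":0,"ty":0,"tz":0,"ax":0,"ay":0,"az":-2},{"claw":0,"tx":0,"ty":0,"tz":0,"ax":0,"ay":0,"az":-2},{"claw":0,"tx":0,"ty":0,"tz":0,"ax":0,"ay":0,"az":-2},{"claw":0,"tx":0,"ty":0,"tz":0,"ax":0,"ay":0,"az":-2},{"claw":0,"tx":0,"ty":0,"tz":0,"ax":0,"ay":0,"az":-2},{"claw":0,"tx":0,"ty":0,"tz":0,"ax":0,"ay":0,"az":0}]'
python3 -c "
from h import *
s=arm.observe();R=np.array(s['eef_rot']);print(s['clock'],s['position'],s['torque'],np.degrees(np.arctan2(R[1,0],R[0,0])))"
```

```text
clock: 18.4
position: [0.6192, -0.1683, 0.184]
eef_rot: [[0.992, 0.124, 0.0], [0.124, -0.992, 0.0], [0.0, -0.0, -1.0]]
ft_force: [-1.3, -0.5, -0.3]
opening: 0.0122
grasp_force: 30.5
18.4 [ 0.61916872 -0.16829827  0.18404218] [-0.099135    0.11687543 -0.49727831] 7.128382787581838
```

After 14° anticlockwise the reaction torque is 0.5 N m, well over the 0.2 N m for free turning. That looks like the tightening stop, so I'll turn it clockwise.

```bash
python3 -m handwheel '[{"claw":0,"tx":0,"ty":0,"tz":0,"ax":0,"ay":0,"az":4},{"claw":0,"tx":0,"ty":0,"tz":0,"ax":0,"ay":0,"az":5},{"claw":0,"tx":0,"ty":0,"tz":0,"ax":0,"ay":0,"az":5},{"claw":0,"tx":0,"ty":0,"tz":0,"ax":0,"ay":0,"az":5},{"claw":0,"tx":0,"ty":0,"tz":0,"ax":0,"ay":0,"az":5},{"claw":0,"tx":0,"ty":0,"tz":0,"ax":0,"ay":0,"az":5},{"claw":0,"tx":0,"ty":0,"tz":0,"ax":0,"ay":0,"az":5},{"claw":0,"tx":0,"ty":0,"tz":0,"ax":0,"ay":0,"az":0}]'
python3 -c "
from h import *
s=arm.observe();R=np.array(s['eef_rot']);print(s['clock'],s['position'],s['torque'],np.degrees(np.arctan2(R[1,0],R[0,0])))"
```

```text
clock: 19.4
position: [0.6192, -0.1681, 0.184]
eef_rot: [[0.893, -0.45, -0.0], [-0.45, -0.893, -0.0], [-0.0, 0.0, -1.0]]
ft_force: [0.3, 0.2, -0.5]
opening: 0.0119
grasp_force: 29.9
19.4 [ 0.6191571  -0.16814535  0.18403569] [ 0.06409775  0.17647138 -0.03290614] -26.7589407171396
```

Clockwise turns freely: torque is near zero at 20° past the start. I'll carry on to about 1.1 rad.

```bash
python3 -m handwheel '[{"claw":0,"tx":0,"ty":0,"tz":0,"ax":0,"ay":0,"az":6},{"claw":0,"tx":0,"ty":0,"tz":0,"ax":0,"ay":0,"az":6},{"claw":0,"tx":0,"ty":0,"tz":0,"ax":0,"ay":0,"az":6},{"claw":0,"tx":0,"ty":0,"tz":0,"ax":0,"ay":0,"az":6},{"claw":0,"tx":0,"ty":0,"tz":0,"ax":0,"ay":0,"az":6},{"claw":0,"tx":0,"ty":0,"tz":0,"ax":0,"ay":0,"az":6},{"claw":0,"tx":0,"ty":0,"tz":0,"ax":0,"ay":0,"az":6},{"claw":0,"tx":0,"ty":0,"tz":0,"ax":0,"ay":0,"az":0}]'
python3 -c "
from h import *
s=arm.observe();R=np.array(s['eef_rot']);print(s['clock'],s['position'],s['torque'],np.degrees(np.arctan2(R[1,0],R[0,0])),np.round(s['joints'],2))
save('wrist','w6');im=cv2.imread('pics/w6.png');cv2.imwrite('pics/c6.png',cv2.resize(im[120:312,128:384],(800,600),interpolation=cv2.INTER_CUBIC))"
```

```text
clock: 20.4
position: [0.6192, -0.1682, 0.1841]
eef_rot: [[0.363, -0.932, -0.0], [-0.932, -0.363, -0.0], [0.0, 0.0, -1.0]]
ft_force: [-0.3, -0.2, -0.5]
opening: 0.0117
grasp_force: 29.9
20.4 [ 0.61916008 -0.16819145  0.18405714] [ 0.05023419  0.05893541 -0.01999119] -68.7012087820018 [-0.4   0.37  1.4  -0.    1.36  2.37]
```

View pics/c6.png

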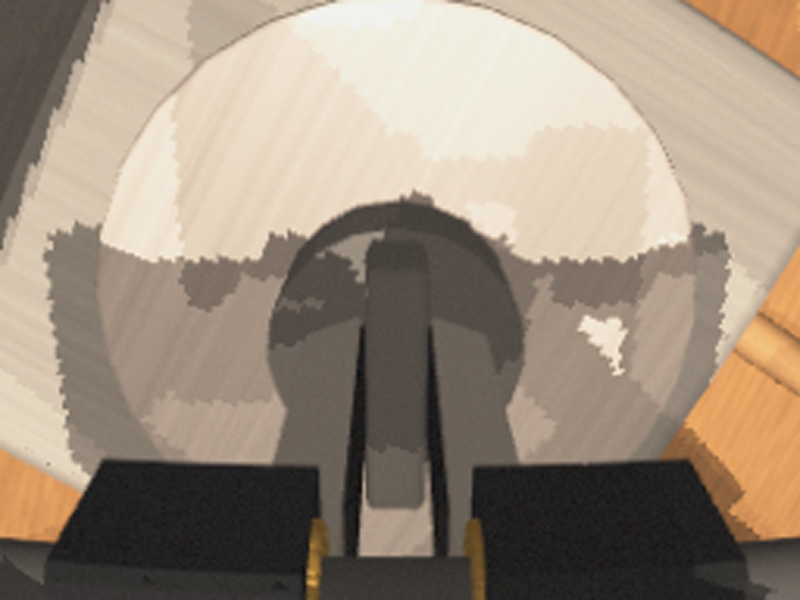

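The wing stands vertical between the pads at x 370–425, so the cap turned with the gripper and is now about 64° (1.1 rad) off the juicer's x. I'll lift it gently first.

```bash
python3 -m handwheel '[{"claw":0,"tx":0,"ty":0,"tz":-0.1,"ax":0,"ay":0,"az":0},{"claw":0,"tx":0,"ty":0,"tz":-0.2,"ax":0,"ay":0,"az":0},{"claw":0,"tx":0,"ty":0,"tz":-0.2,"ax":0,"ay":0,"az":0},{"claw":0,"tx":0,"ty":0,"tz":-0.2,"ax":0,"ay":0,"az":0},{"claw":0,"tx":0,"ty":0,"tz":-0.2,"ax":0,"ay":0,"az":0},{"claw":0,"tx":0,"ty":0,"tz":0,"ax":0,"ay":0,"az":0},{"claw":0,"tx":0,"ty":0,"tz":0,"ax":0,"ay":0,"az":0},{"claw":0,"tx":0,"ty":0,"tz":0,"ax":0,"ay":0,"az":0}]' 40
```

```text
clock: 21.45
position: [0.6191, -0.1682, 0.1929]
eef_rot: [[0.361, -0.933, -0.0], [-0.933, -0.361, 0.0], [-0.0, 0.0, -1.0]]
ft_force: [0.5, -0.4, -2.4]
opening: 0.0117
grasp_force: 39.9
```

The wrist force of −2.4 N at 9 mm up is small, so the lugs are clear. I'll lift the remaining 9 cm.

```bash
python3 -m handwheel '[{"claw":0,"tx":0,"ty":0,"tz":-0.6,"ax":0,"ay":0,"az":0},{"claw":0,"tx":0,"ty":0,"tz":-1.2,"ax":0,"ay":0,"az":0},{"claw":0,"tx":0,"ty":0,"tz":-1.8,"ax":0,"ay":0,"az":0},{"claw":0,"tx":0,"ty":0,"tz":-1.8,"ax":0,"ay":0,"az":0},{"claw":0,"tx":0,"ty":0,"tz":-1.8,"ax":0,"ay":0,"az":0},{"claw":0,"tx":0,"ty":0,"tz":-1.2,"ax":0,"ay":0,"az":0},{"claw":0,"tx":0,"ty":0,"tz":-0.6,"ax":0,"ay":0,"az":0},{"claw":0,"tx":0,"ty":0,"tz":0,"ax":0,"ay":0,"az":0}]'
python3 -m handwheel '[{"claw":0,"tx":0,"ty":0,"tz":0,"ax":0,"ay":0,"az":0},{"claw":0,"tx":0,"ty":0,"tz":0,"ax":0,"ay":0,"az":0},{"claw":0,"tx":0,"ty":0,"tz":0,"ax":0,"ay":0,"az":0},{"claw":0,"tx":0,"ty":0,"tz":0,"ax":0,"ay":0,"az":0},{"claw":0,"tx":0,"ty":0,"tz":0,"ax":0,"ay":0,"az":0},{"claw":0,"tx":0,"ty":0,"tz":0,"ax":0,"ay":0,"az":0},{"claw":0,"tx":0,"ty":0,"tz":0,"ax":0,"ay":0,"az":0},{"claw":0,"tx":0,"ty":0,"tz":0,"ax":0,"ay":0,"az":0}]'
python3 - <<'E'
from h import *
a,_=save('scene','scene7');cv2.imwrite('pics/s7.png',cv2.resize(a[60:300,100:420],(800,600),interpolation=cv2.INTER_CUBIC))
E
```

```text
clock: 22.45
position: [0.6192, -0.1683, 0.2833]
eef_rot: [[0.361, -0.933, 0.0], [-0.933, -0.361, -0.0], [0.0, -0.0, -1.0]]
ft_force: [0.3, -0.7, -2.5]
opening: 0.0115
grasp_force: 39.9
clock: 23.45
position: [0.6192, -0.1682, 0.2831]
eef_rot: [[0.361, -0.933, -0.0], [-0.933, -0.361, -0.0], [0.0, 0.0, -1.0]]
ft_force: [-0.4, 0.8, -1.4]
opening: 0.0115
grasp_force: 39.9
```

View pics/s7.png

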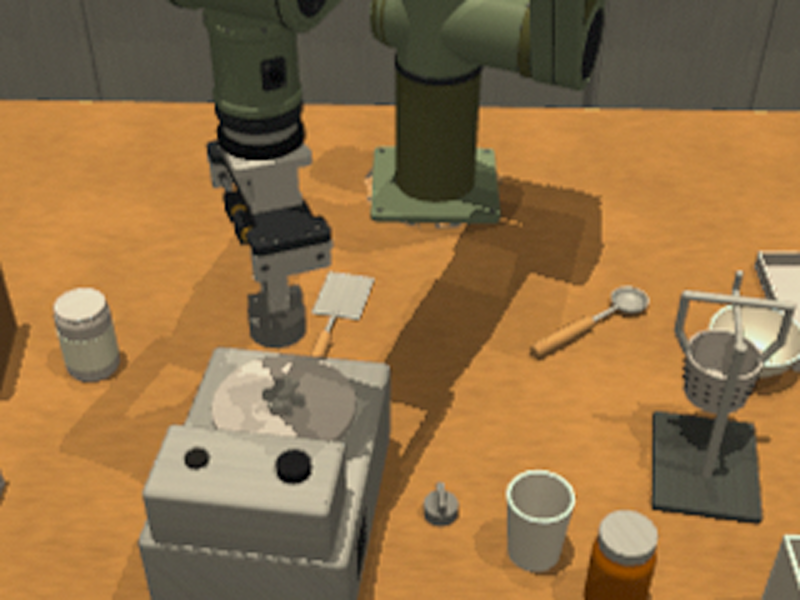

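The cap is held upright at (277,315), well above the bare spindle at (283,390). The basket hangs on the hook at (720,370), and nothing else has visibly moved.

```bash
python3 -c "
from station import arm
print(arm.finish_job())"
```

```text
the job is handed in; nothing more can be done
None
```

The job is handed in at about 23.5 s of the 58 s: the basket hangs on the hook, and the cap came loose clockwise and is held still and upright about 10 cm above its seat; the hand-in gave no verdict.

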